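# Spread a circlip and hold it at the empty groove of a fairlead roller axle

## Robot

A 7-joint arm with a two-finger parallel gripper is mounted at the origin on the work surface. World frame = base frame: x ahead of the robot, y to its left, z up, the work surface at z = 0. Lengths are in mm, angles in degrees, forces in N, time in s.
With the tool pointing down it reaches from about 400 to 850 mm from the base axis. Payload 4.5 kg.
Tool frame: the origin (TCP) lies on the centre line of the jaws, within the pads' length; the fingertips stand 8 mm ahead of it and the grasp point (between the pads) lies 11 mm behind it; z points along the fingers, y is the line along which they close (so a half turn about z gives the same grasp; the last joint's range is limited). The gripper opens to 88 mm and grips with 3 to 60 N. Pads are 18 mm wide; open, the fingers measure 123 mm over their backs; the gripper's body (75 mm by 187 mm) begins 45 mm behind the grasp point.
Start: joints at [-72.433, 39.483, -11.15, 89.685, 9.013, 51.709, -12.324], TCP at [168.372, 601.917, 246.743] pointing down, gripper open.
Joint ranges: [-172.22, 172.22], [-26.19, 119.32], [-84.43, 86.54], [7.71, 146.69], [-57.33, 237.33], [2.42, 119.75], [-152.13, 152.13]. Speed limits (degrees/s): [147.25, 147.25, 180, 180, 180, 180, 180].

## Interface

Orientations are given as a 3x3 rotation matrix whose columns are the frame's x, y, z axes.
In Python, from bench import get_state, read_camera, job_done gives the robot as it stands. The module is installed in compiled form; this text tells all that it offers.
- The arm moves only by the tool jog_arm, never from a script. Its argument "plan" is a list of rows, each a list of 2 entries, a list of its own where there are three numbers: the shift along the tool's x, y, z scaled (see below), then the turn, a rotation vector about the tool's x, y, z scaled (see below). In form: [[[tx, ty, tz], [rx, ry, rz]], ...]. A call has 1 to 12 rows; each row is the pose to reach, as a shift and turn from the pose commanded when the call began, along the tool's axes at that moment; what a row does not reach only later rows make up. The controller multiplies each number of a shift by 250 mm and each number of a turn by 30 degrees. A row lasts 1/8 s, in which the tool goes at most 62.5 mm and 10.7 degrees, less where a joint would pass 70% of its speed; a pose out of reach is approached as far as the arm can. A call with a number of a shift or a turn outside -1 to 1 is refused whole. A call with a gripper value outside its range is refused whole. "hand" is the closure, from 0 (fully open) to 1 (shut), set as the call begins (left out, the last holds). The fingers move at their own pace and stop on an object; "grip_force" is the grip in N (left out, the last holds). Time passes only in rows, so rows that repeat a pose let the fingers close. It gives the time, the measured TCP pose, the force, the opening and the grip force at its end, in the units of the state.
- get_state(): the state, without advancing time (a new reading comes with each control period).
- read_camera(name): name is "scene" or "top"; returns a dict with "pixels" (384x512x3 uint8, red, green, blue), "z_map" (384x512 float32, mm along the optical axis (not along the pixel's ray), 0 where there is no reading), "fov_y" (degrees; the focal length in pixels is half the picture's height over the tangent of half this angle, whatever the lens; pixels are square), "cx", "cy" (the principal point, pixels), "k1" (the pictures are not rectified: a ray, as slopes to the right and down, at radius r is drawn at 1 + k1 r^2 times it, then the intrinsics apply), "eye" and "rotation" of the camera in the world. Camera axes: x right, y down, z forward; pixel columns grow to the right and rows downward; lengths in mm; the calibration is good to about 2 mm. A picture is of the moment at which its call begins.
- job_done(): hands the job in; it is judged then, once.
The state is a dict: "clock": time; "joint_pos": joint angles; "joint_vel": joint speeds; "tau": joint torques, N m; "eef_pos": TCP position; "orientation": TCP orientation; "wrist_force": force on the tool from outside, world axes, zero at the start; "ft_torque": the same for the moment, N m; "width": finger opening in mm; "finger_force": force on a finger pad.
Only numpy, scipy, OpenCV 4.12 (cv2) and the standard library are available. Lean on these libraries where they do the work, as an engineer would, in place of code of your own. Each camera call takes 0.05 s, during which the arm holds its last target. There are 200 camera calls.

## Task

The roller fairlead on the bench has two axle stubs: one roller already has its circlip, the other stub's groove is still empty. Take the circlip pliers, which hold a new circlip on their tips, out of the rack, squeeze the handles fully home to spread the circlip, slide it down over the stub whose groove is empty and onto the brass washer, so that the circlip lies level with the groove. Press only lightly, disturb nothing else on the bench, and finish there still gripping the pliers, with the handles squeezed and the circlip held spread; do not let go.

Things in the scene. Friction and masses are not known exactly. Their poses are not given: they have to be found in the camera images.
- pliers_grip (a point): Circlip pliers (0.2 kg), upright in the blue rack, tips down. Point midway between the two red handle sleeves, where to grip; sleeves reach 46 mm below to 24 mm above it, 14 mm wide (x). Over their outsides 59 mm at rest (66 at the top ends), about 30 squeezed. z up, y = line on which the handles close, -x = the circlip's side. Squeezing spreads the tips; tips end 147 mm below.
- handle_l (a joint): How far the handles are squeezed: angle of each handle in rad, both alike. 0 at rest, 0.16 to 0.18 (with the grip) at a built-in stop; fully home is above 0.14. A return spring pushes each handle out with about 5 N at rest and 9 N at the stop; the stop carries any stronger grip.
- clip_centre (a point): Centre of the circlip on the pliers' tips when spread, half-way through its thickness: the axle passes here. Fixed to the pliers (same axes), 146 mm below and 19.5 mm to the -x side of pliers_grip. Black steel, 2.5 mm thick, 5 mm wide band, two lugs; inside diameter 36.5 mm relaxed, 42 mm with handles at the stop. It cannot come off the tips.
- pliers: The same pliers; origin at their pivot, 88 mm below pliers_grip, same axes. The steel joint round the pivot (38 mm along y, 16 mm along x) has its flat underside 12 mm below the pivot and stands with it on the rack's two prongs; the jaws hang down through the slot.
- rack_slot (a point): Blue steel rack, fixed. Middle of the pliers' place on its strip (5 mm thick, upper face 78 mm above the bench). Slot 25 mm wide, open to -x (the pliers' -x too). Prongs end 15 mm to -x, with upturned ends 4 mm high: lift the pliers 7 to 11 mm, draw them 45 mm or more to -x, only then raise them. A screwdriver (top 171 mm above the bench) stands 98 mm to +y, a thin scriber 98 mm to -y.
- stub_a (a point): Centre of the groove of one upright axle stub of the roller fairlead (fixed grey base 330 x 124 mm, white rollers 78 mm wide, stubs 160 mm apart). Stub 40 mm diameter, top 10 mm above this point, upper 4 mm chamfered to 32 mm diameter. Groove 4 mm wide, 37 mm diameter; its lower edge is the top of a brass washer, 56 mm diameter, 2 mm below this point, 63 mm above the bench.
- stub_b (a point): The same point of the other, identical axle stub. On either stub, a circlip that lies on the brass washer has its middle 0.75 mm below this point.
- fitted_clip (a point): Centre of the black circlip that already sits in the groove of one of the two stubs (within 3 mm of stub_a or stub_b). The other stub has none: that is the one to work on.
- fairlead: The roller fairlead's base with both stubs and washers, fixed to the bench; origin at the middle of its underside, the stubs 80 mm to +y (a) and -y (b) of it.
- fitting: Bystander, loose: brass hose fitting, 60 x 28 mm, lying. Leave it where it is. Origin at the middle of its underside.
- grease: Bystander, loose: grease jar, 68 mm wide, 55 high. Leave it where it is. Origin at the middle of its underside.
- radio: Bystander, loose: black handheld radio, lying, 118 x 58 x 34 mm with a 75 mm aerial. Leave it where it is. Origin at the middle of its underside.
- torch: Bystander, loose: yellow torch, lying, 136 mm long, 34 thick. Leave it where it is. Origin at the middle of its underside.
- spare_washer: Bystander, loose: spare brass washer, 56 mm wide, flat. Leave it where it is. Origin at the middle of its underside.
- mug: Bystander, loose: white mug, 82 mm wide, 95 high. Leave it where it is. Origin at the middle of its underside.
Mind the look-alikes: they are no part of the job. Leave any green or orange look-alike of the pliers alone.

How it is judged (in metres and radians):
On the way, in this order (a step that is already met when the one before it is completed fails the run):
1. the pliers are out of the rack, clear of its front, the circlip raised above 100 mm (horizontal distance between pliers_grip and rack_slot above 0.04 m and height (world z) of clip_centre above 0.1 m), for 0.1 s.
2. the circlip is spread, handles squeezed home, above the stub with the empty groove (((horizontal distance between clip_centre and stub_a below 0.012 m and z of clip_centre in the frame of stub_a between 0.01 and 0.1 m) or (horizontal distance between clip_centre and stub_b below 0.012 m and z of clip_centre in the frame of stub_b between 0.01 and 0.1 m)) and horizontal distance between clip_centre and fitted_clip above 0.08 m and value of joint handle_l above 0.14 rad), for 0.1 s.
At the end, for the whole second after the job is handed in: Circlip around the stub that had none, centred within 4 mm, its middle at most 1.5 mm above or 2 mm below the groove's middle, level within 0.08 rad, handles squeezed beyond 0.14 rad, pliers still gripped (over 5 N), at rest, pressing on the fairlead with under 25 N (((horizontal distance between clip_centre and stub_a below 0.004 m and z of clip_centre in the frame of stub_a between -0.002 and 0.0015 m) or (horizontal distance between clip_centre and stub_b below 0.004 m and z of clip_centre in the frame of stub_b between -0.002 and 0.0015 m)) and horizontal distance between clip_centre and fitted_clip above 0.08 m and value of joint handle_l above 0.14 rad and angle between clip_centre's own z axis and vertical below 0.08 rad and contact force between the fingers and pliers above 5 N and contact force between pliers and fairlead below 25 N and linear speed of pliers below 0.02 m/s); the arm keeps its last pose, push and grip.
It fails at once if the pliers or circlip are pushed against the fairlead with more than 60 N (contact force between pliers and fairlead above 60 N).
It fails at once if a bystander on the bench is displaced by more than 30 mm (distance of any of fitting, grease, radio, torch, spare_washer, mug from where it was at the start of the episode above 0.03 m).
It also fails if it takes over 42 s, if anything falls off the work surface, if the arm or the gripper's body presses on something with over 40 N, if the wrist force passes 120 N, or if a joint passes its speed limit or range.

## Working session

There is one attempt and no reset: what is moved stays moved. The work goes in short steps, Python scripts to look and compute and a tool call to move; the robot and the scene stay as the last step left them, time stands still between calls to the robot, and variables do not carry over. Pictures are saved under pics/ and viewed, at most 10 in all, crops included, and the job is handed in when it is done.

Besides the shell and the picture viewer there is one more tool, called after "Call:" as name(argument=value, ...) on one line, values as JSON. jog_arm: Moves the arm, as the interface text tells. Its arguments: {"type":"object","properties":{"plan":{"type":"array","items":{"type":"array"}},"hand":{"type":"number"},"grip_force":{"type":"number"}},"required":["plan"]}

```bash
mkdir -p pics; cat > h.py <<'E'
import numpy as np, cv2
from bench import get_state, read_camera, job_done
def pts(c):
    "world point of each pixel (HxWx3)"
    h,w=c['z_map'].shape; f=h/2/np.tan(np.radians(c['fov_y']/2))
    K=np.array([[f,0,c['cx']],[0,f,c['cy']],[0,0,1]])
    uv=np.stack(np.meshgrid(np.arange(w),np.arange(h)),-1).reshape(-1,1,2).astype(np.float64)
    n=cv2.undistortPoints(uv,K,np.array([c['k1'],0,0,0.])).reshape(h,w,2)
    d=np.dstack([n,np.ones((h,w))])@np.array(c['rotation']).T
    return d, np.array(c['eye'])+d*c['z_map'][...,None]
def onplane(c,d,u,v,z):
    r=d[int(round(v)),int(round(u))]; e=np.array(c['eye']); return e+r*(z-e[2])/r[2]
def save(c,n,crop=None,s=1):
    im=c['pixels'][...,::-1]
    if crop: im=im[crop[1]:crop[3],crop[0]:crop[2]]
    cv2.imwrite('pics/'+n,cv2.resize(im,None,fx=s,fy=s,interpolation=cv2.INTER_CUBIC))
E
python3 - <<'E'
from h import *
s=get_state(); print(s)
for n in('scene','top'):
    c=read_camera(n); save(c,n+'0.png',s=1.5); print(n,c['fov_y'],c['cx'],c['cy'],c['k1'],c['eye'],c['rotation'])
    np.save(n+'0.npy',c,allow_pickle=True)
E
```

```text
{'clock': 0.0, 'joint_pos': array([-72.43290102,  39.53187229, -11.14483562,  89.74461724,
         9.01331588,  51.71115725, -12.32397099]), 'joint_vel': array([ 0.0979313 , -0.03098348,  0.06172343, -0.07982507, -0.05292874,
       -0.08777262, -0.08541892]), 'tau': array([-5.54630049e-05, -5.27572346e+01, -1.26685616e+00, -1.53426486e+01,
       -5.25924959e-02,  6.58470657e-03,  1.82171416e-04]), 'eef_pos': array([168.27906285, 601.2715064 , 245.92550586]), 'orientation': array([[-9.63045551e-01,  2.69338343e-01, -3.50813725e-04],
       [ 2.69338529e-01,  9.63043861e-01, -1.81083798e-03],
       [-1.49879096e-04, -1.83840711e-03, -9.99998299e-01]]), 'wrist_force': array([-0.03330649, -0.02070052, -0.38636717]), 'ft_torque': array([ 0.05162412,  0.0234948 , -0.02259914]), 'finger_force': 0.0, 'width': 87.7521246303384}
scene 52.01556034034196 247.23860391233072 185.2892957064496 -0.05786340664448803 [1198.09854002 -456.4444132   893.82935872] [[ 0.53030411  0.58631221 -0.61238513]
 [ 0.84775498 -0.3747552   0.37532657]
 [-0.00943596 -0.71818977 -0.69578332]]
top 54.21797547082429 251.67127399774458 191.25912098261165 0.013010408832858027 [ 312.2517878   -46.49892748 1205.88131875] [[ 0.02396958 -0.98239923  0.18524903]
 [-0.99968121 -0.02502424 -0.00335686]
 [ 0.0079335  -0.18510951 -0.98268587]]
```

View pics/scene0.png

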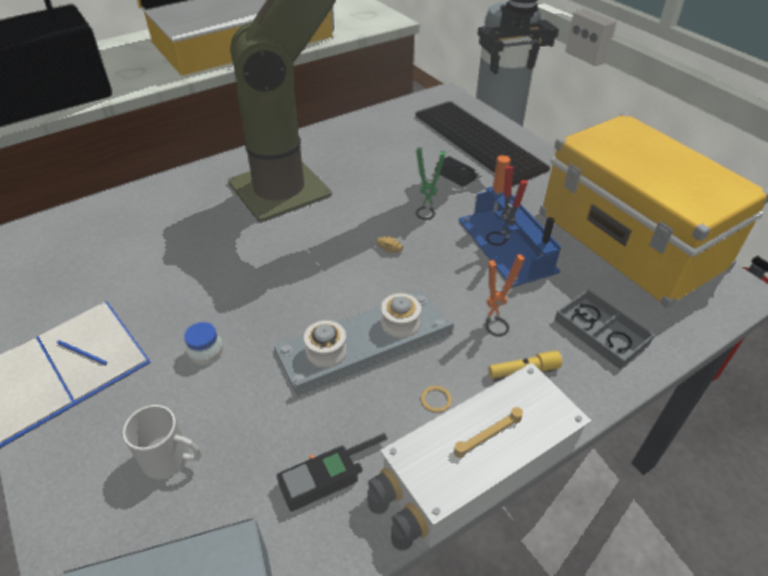

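View pics/top0.png

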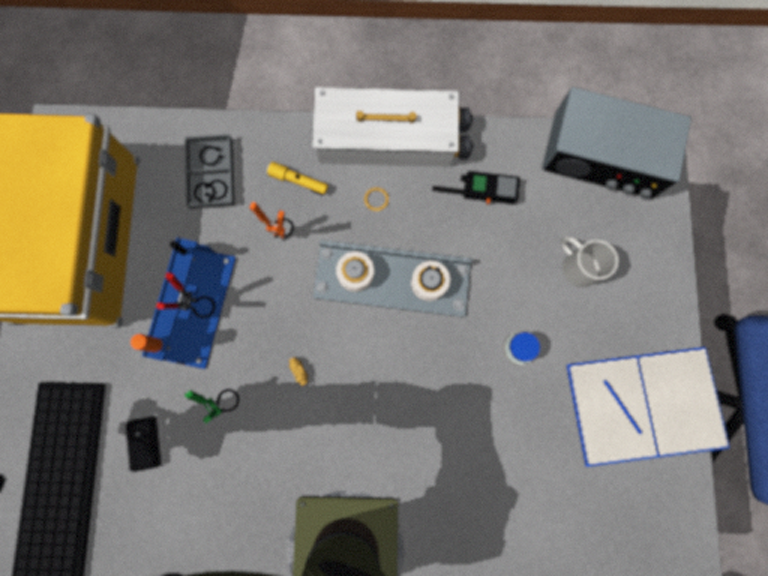

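The scene view shows the red pliers in the rack at (510,190). The −y stub at (325,335) carries a dark ring, and the +y stub at (401,305) shows bare brass. The top view agrees: dark ring on the stub at (432,279), brass only on the stub at (355,269). The red handles are at (172,292), the circlip at (203,307), and it opens toward world −y. The target is the +y stub.

```bash
python3 - <<'E'
from h import *
C={n:np.load(n+'0.npy',allow_pickle=True).item() for n in('scene','top')}
for n,c in C.items():
    d,P=pts(c); hsv=cv2.cvtColor(c['pixels'],cv2.COLOR_RGB2HSV); H,S,V=[hsv[...,i].astype(int) for i in range(3)]
    box=(P[...,0]>100)&(P[...,0]<900)&(P[...,1]>-300)&(P[...,1]<560)&(P[...,2]>-20)
    red=(((H<4)|(H>174))&(S>150)&(V>70)&box).astype(np.uint8)
    k,l,st,ce=cv2.connectedComponentsWithStats(red)
    for i in range(1,k):
        if st[i,4]>8:
            m=l==i; q=P[m]; q=q[q[:,2]>30]
            if len(q): print(n,'red',st[i],'top',q[q[:,2]>np.percentile(q[:,2],80)].mean(0).round(),'med',np.median(q,0).round(),'zr',q[:,2].min().round(),q[:,2].max().round())
    # whites & stubs: points by height
    fl=(P[...,0]>380)&(P[...,0]<700)&(P[...,1]>-220)&(P[...,1]<200)
    for nm,lo,hi in(('stubtop',69,80),('rollertop',45,60)):
        m=(fl&(P[...,2]>lo)&(P[...,2]<hi)).astype(np.uint8)
        k,l,st,ce=cv2.connectedComponentsWithStats(m)
        for i in range(1,k):
            if st[i,4]>15: print(n,nm,st[i],P[l==i].mean(0).round(1))
    blue=(H>105)&(H<125)&(S>130)&box&(P[...,1]>100)
    m=blue&(P[...,2]>68)&(P[...,2]<84); q=P[m]
    if len(q): print(n,'strip',m.sum(),cv2.minAreaRect(q[:,:2].astype(np.float32)),q.mean(0))
save(C['scene'],'rs.png',(290,90,390,195),5); save(C['top'],'fl.png',(200,150,330,220),6)
E
```

```text
scene stubtop [327 194  11   8  35] [651.8 166.8  74.8]
scene stubtop [261 198  14  10 107] [566.7  -2.7  73.7]
scene stubtop [209 216  15  12 127] [ 550.5 -161.7   73.9]
scene rollertop [254 196  16  10  35] [533.8  -4.6  58.8]
scene rollertop [325 201  13   4  25] [653.4 163.7  54.7]
scene rollertop [254 204  27  14 113] [585.9 -11.9  57.3]
scene rollertop [203 217  28  21 158] [ 564.5 -169.2   57.5]
scene strip 265 ((494.9071350097656, 352.1495361328125), (60.25188064575195, 239.32618713378906), 79.58019256591797) [530.86374577 356.21454114  78.14112018]
top red [111 182  11  11  44] top [511. 330. 200.] med [507. 329. 187.] zr 140.0 201.0
top red [104 202   7   4  18] top [458. 342. 200.] med [459. 341. 198.] zr 192.0 202.0
top stubtop [178 150   9   5  21] [644.6 171.3  74.6]
top stubtop [230 173  14  13 120] [ 5.635e+02 -5.000e-01  7.370e+01]
top stubtop [281 179  14  14 127] [ 547.4 -159.2   73.4]
top rollertop [240 169   7   8  21] [589.  -20.7  58.4]
top rollertop [224 171  16  22  72] [551.9  20.1  57.6]
top rollertop [275 174  14  25  82] [ 542.4 -139.5   57.6]
top rollertop [239 176  10  16  49] [550.1 -27.3  58. ]
top rollertop [290 185  10  14  39] [ 530.3 -184.9   57.7]
top strip 871 ((490.4503173828125, 354.6627502441406), (69.34476470947266, 247.00555419921875), 78.77969360351562) [493.30546224 362.58442107  77.7836014 ]
```

View pics/rs.png

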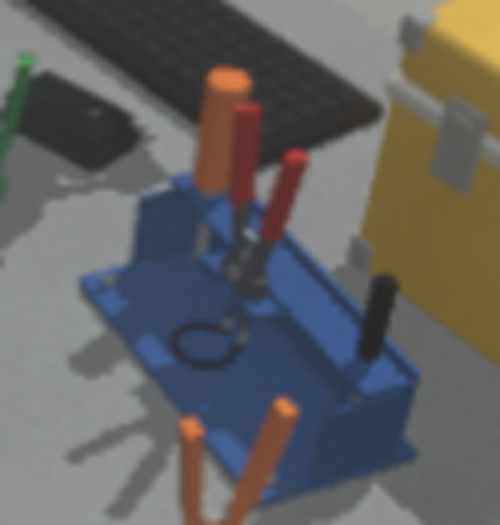

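View pics/fl.png

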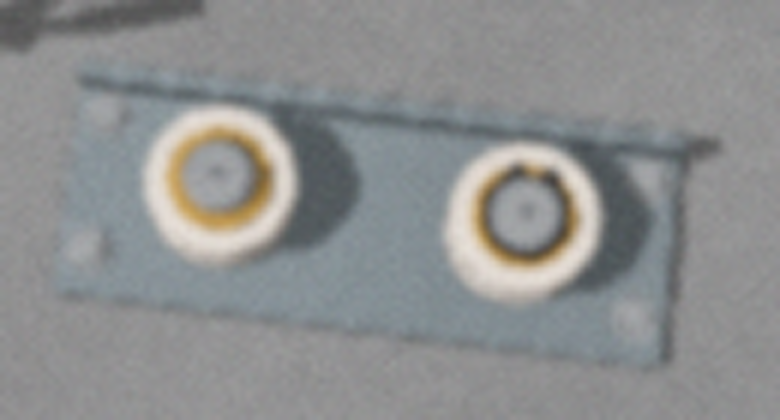

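```bash
python3 - <<'E'
from h import *
for n in('scene','top'):
    c=np.load(n+'0.npy',allow_pickle=True).item()
    d,P=pts(c); hsv=cv2.cvtColor(c['pixels'],cv2.COLOR_RGB2HSV); H,S,V=[hsv[...,i].astype(int) for i in range(3)]
    m=((H<9)|(H>168))&(S>110)&(V>50)&(P[...,0]>400)&(P[...,0]<580)&(P[...,1]>260)&(P[...,1]<420)&(P[...,2]>125)
    k,l,st,ce=cv2.connectedComponentsWithStats(m.astype(np.uint8),connectivity=8)
    for i in range(1,k):
        if st[i,4]<10: continue
        q=P[l==i]; print(n,st[i])
        for z in range(125,205,10):
            w=q[(q[:,2]>=z)&(q[:,2]<z+10)]
            if len(w): print('  z',z,len(w),w.mean(0).round(1), H[l==i].mean().round())
    # dark upright ends of strip
    B=(H>100)&(H<130)&(S>120)&(P[...,2]>74)&(P[...,2]<82)&(P[...,1]>240)
    q=P[B]; u=np.linalg.svd(q[:,:2]-q[:,:2].mean(0),full_matrices=False)[2][0]; print(n,'strip dir',u,np.degrees(np.arctan2(u[1],u[0])),q.mean(0))
    for a,b in((85,95),(95,180)):
        q=P[(H>100)&(H<130)&(S>120)&(P[...,2]>a)&(P[...,2]<b)&(P[...,1]>240)]; print(a,len(q),q.mean(0).round() if len(q) else '')
E
```

```text
scene [336 110   6  21  96]
  z 135 7 [461.  343.9 139.8] 6.0
  z 145 15 [456.1 344.7 149.8] 6.0
  z 155 16 [465.5 335.9 159.9] 6.0
  z 165 14 [464.5 336.3 170.7] 6.0
  z 175 16 [462.1 338.  180. ] 6.0
  z 185 17 [461.7 338.6 190.8] 6.0
  z 195 11 [458.4 340.5 199. ] 6.0
scene [343 120   8  18  62]
  z 125 3 [507.7 330.2 133.7] 15.0
  z 135 6 [507.4 329.2 139.9] 15.0
  z 145 8 [508.7 328.2 148.9] 15.0
  z 155 9 [510.3 329.4 159.2] 15.0
  z 165 8 [512.  327.  169.8] 15.0
  z 175 7 [513.9 327.8 179.9] 15.0
  z 185 7 [515.9 326.9 189. ] 15.0
  z 195 14 [513.5 329.3 197.8] 15.0
scene strip dir [ 0.98826347 -0.152759  ] -8.786848883373393 [531.45995618 355.70682586  78.09759094]
85 5 [535. 377.  86.]
95 0 
top [110 182  12  12  57]
  z 125 1 [499.8 328.2 132.5] 105.0
  z 135 7 [500.8 329.2 140.8] 105.0
  z 145 4 [502.9 327.1 151.5] 105.0
  z 155 6 [503.4 328.7 160.1] 105.0
  z 165 6 [505.2 328.1 170.2] 105.0
  z 175 5 [506.4 329.1 179.5] 105.0
  z 185 8 [508.6 327.  189.5] 105.0
  z 195 20 [513.2 330.  198.1] 105.0
top [104 202  14   4  36]
  z 135 2 [467.2 333.  143.5] 137.0
  z 145 2 [466.  333.  151.3] 137.0
  z 155 2 [464.7 332.8 159.7] 137.0
  z 165 4 [463.3 333.5 169. ] 137.0
  z 175 2 [461.7 334.1 178.8] 137.0
  z 185 6 [458.8 337.  191.2] 137.0
  z 195 18 [458.5 340.8 198.5] 137.0
top strip dir [-0.9832144   0.18245394] 169.48727211500477 [492.41339382 363.18896505  77.8206782 ]
85 33 [513. 367.  87.]
95 30 [579. 344. 120.]
```

The close view confirms it. The sleeve tops give a handle line at about 169°, and the grip point is near (487,335,178). The left stub in fl.png at (218,172) is bare, and the right one at (527,212) has the circlip.

```bash
cat >> h.py <<'E'
def ax(a): a=np.radians(a); return np.array([[np.cos(a),np.sin(a),0],[np.sin(a),-np.cos(a),0],[0,0,-1.]])
def leg(p0,a0,p1,a1): return (ax(a0).T@(np.array(p1,float)-p0)/250).round(4), round((a0-a1)/30,4)
E
python3 - <<'E'
from h import *
W=[((168.4,601.9,246.7),164.4),((234,465,246.7),136),((300,330,246.7),107.4),((487,335,240),78.9)]
for (p,a),(q,b) in zip(W,W[1:]): print(leg(p,a,q,b))
_,P=pts(np.load('top0.npy',allow_pickle=True).item()); q=P[(P[...,1]>390)&(P[...,1]<700)&(P[...,2]>60)]; print('case y',np.percentile(q,[1,5],0),q.max(0))
E
```

```text
(array([-0.4   , -0.4569,  0.    ]), 0.9467)
(array([-0.565 , -0.2051,  0.    ]), 0.9533)
(array([-0.2046,  0.7198,  0.0268]), 0.95)
case y [[428.73749472 401.15221449  66.60302475]
 [442.5189496  490.03078541  87.24373843]] [821.2845917  699.72956122 309.59387139]
```

Call:
jog_arm(plan=[[[-0.1,-0.114,0],[0,0,0.236]],[[-0.2,-0.228,0],[0,0,0.473]],[[-0.3,-0.343,0],[0,0,0.71]],[[-0.4,-0.457,0],[0,0,0.947]],[[-0.4,-0.457,0],[0,0,0.947]]], hand=0)

```text
clock: 0.72
eef_pos: [235.7, 461.7, 246.6]
orientation: [[-0.715, 0.699, 0.001], [0.699, 0.715, -0.003], [-0.003, -0.002, -1.0]]
wrist_force: [0.5, 0.3, 0.5]
width: 88.1
finger_force: 0.0
```

Call:
jog_arm(plan=[[[-0.141,-0.051,0],[0,0,0.238]],[[-0.282,-0.102,0],[0,0,0.476]],[[-0.424,-0.154,0],[0,0,0.715]],[[-0.565,-0.205,0],[0,0,0.953]],[[-0.565,-0.205,0],[0,0,0.953]]])

```text
clock: 1.35
eef_pos: [300.7, 328.2, 246.7]
orientation: [[-0.296, 0.955, 0.0], [0.955, 0.296, -0.001], [-0.001, -0.0, -1.0]]
wrist_force: [-1.1, 0.3, -0.3]
width: 87.9
finger_force: 0.0
```

Call:
jog_arm(plan=[[[-0.051,0.18,0],[0,0,0.238]],[[-0.102,0.36,0],[0,0,0.475]],[[-0.153,0.54,0.013],[0,0,0.712]],[[-0.205,0.72,0.027],[0,0,0.95]],[[-0.205,0.72,0.027],[0,0,0.95]],[[-0.205,0.72,0.027],[0,0,0.95]],[[-0.205,0.72,0.027],[0,0,0.95]]])

```text
clock: 2.22
eef_pos: [485.2, 336.0, 239.9]
orientation: [[0.19, 0.982, -0.001], [0.982, -0.19, 0.001], [0.0, -0.002, -1.0]]
wrist_force: [0.1, 0.1, -0.0]
width: 88.1
finger_force: 0.0
```

```bash
python3 - <<'E'
from h import *
for n,u,v in(('scene',290+207/5,90+344/5),('top',203.5/1.5,306.5/1.5)):
    c=np.load(n+'0.npy',allow_pickle=True).item(); d,P=pts(c); print(n,onplane(c,d,u,v,32))
E
```

```text
scene [483.80127093 314.81414164  32.        ]
top [483.38844043 313.12367696  32.        ]
```

Call:
jog_arm(plan=[[[-0.006,0.006,0.05],[0,0,0]],[[-0.006,0.006,0.1],[0,0,0]],[[-0.006,0.006,0.15],[0,0,0]],[[-0.006,0.006,0.2],[0,0,0]],[[-0.006,0.006,0.25],[0,0,0]],[[-0.006,0.006,0.28],[0,0,0]],[[-0.006,0.006,0.292],[0,0,0]],[[-0.006,0.006,0.292],[0,0,0]]])

```text
clock: 3.22
eef_pos: [488.2, 333.0, 167.0]
orientation: [[0.193, 0.981, 0.0], [0.981, -0.193, 0.0], [0.0, 0.0, -1.0]]
wrist_force: [-0.3, -0.3, 0.5]
width: 88.0
finger_force: 0.0
```

```bash
python3 - <<'E'
from h import *
s=get_state(); print(s['eef_pos'],s['wrist_force'])
c=read_camera('scene'); np.save('s1.npy',c,allow_pickle=True); save(c,'g.png',(290,60,400,195),4)
E
```

```text
[488.18381931 333.03382756 166.97443038] [-0.25289923 -0.27015888  0.54112265]
```

View pics/g.png

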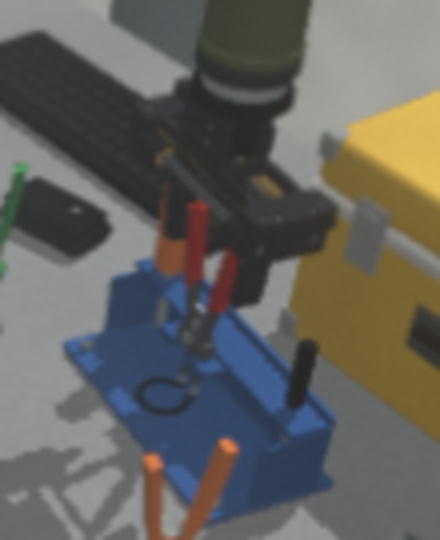

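The sleeves stand between the open fingers, with the left sleeve at (197,240) and the right at (223,280). Closing now.

Call:
jog_arm(plan=[[[0,0,0],[0,0,0]],[[0,0,0],[0,0,0]],[[0,0,0],[0,0,0]],[[0,0,0],[0,0,0]],[[0,0,0],[0,0,0]],[[0,0,0],[0,0,0]],[[0,0,0],[0,0,0]],[[0,0,0],[0,0,0]],[[0,0,0],[0,0,0]],[[0,0,0],[0,0,0]]], hand=1, grip_force=45)

```text
clock: 4.53
eef_pos: [487.6, 335.1, 169.8]
orientation: [[0.192, 0.981, 0.001], [0.981, -0.192, 0.004], [0.004, -0.0, -1.0]]
wrist_force: [-5.5, 0.8, 18.6]
width: 30.3
finger_force: 45.1
```

Call:
jog_arm(plan=[[[0,0,-0.012],[0,0,0]],[[0,0,-0.024],[0,0,0]],[[0,0,-0.036],[0,0,0]],[[0,0,-0.048],[0,0,0]],[[0,0,-0.048],[0,0,0]],[[0,0,-0.048],[0,0,0]]])

```text
clock: 5.28
eef_pos: [488.0, 332.9, 178.8]
orientation: [[0.193, 0.981, -0.0], [0.981, -0.193, -0.0], [-0.0, -0.0, -1.0]]
wrist_force: [-0.1, 0.3, -2.2]
width: 29.9
finger_force: 45.0
```

```bash
python3 - <<'E'
from h import *
c=read_camera('scene'); save(c,'g2.png',(290,60,400,195),4)
E
```

```text
(no output)
```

View pics/g2.png

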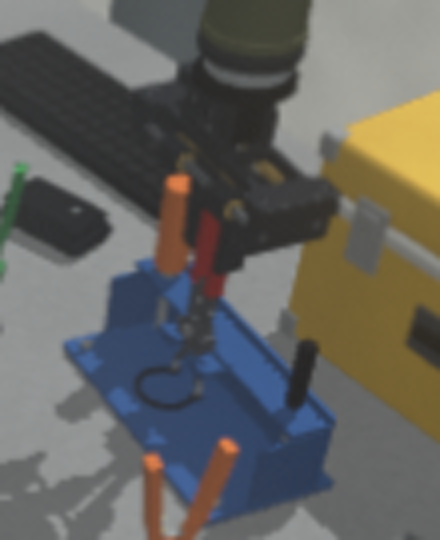

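The pliers are held (weight 2.2 N), the handles are closed, and the spread clip at (165,388) hangs free in the slot. Drawing out next.

Call:
jog_arm(plan=[[[-0.03,0,0],[0,0,0]],[[-0.06,0,0],[0,0,0]],[[-0.09,0,0],[0,0,0]],[[-0.12,0,0],[0,0,0]],[[-0.16,0,0],[0,0,0]],[[-0.2,0,0],[0,0,0]],[[-0.24,0,0],[0,0,0]],[[-0.27,0,0],[0,0,0]],[[-0.27,0,0],[0,0,0]]])

```text
clock: 6.45
eef_pos: [475.0, 266.0, 179.0]
orientation: [[0.194, 0.981, -0.0], [0.981, -0.194, -0.0], [-0.0, -0.0, -1.0]]
wrist_force: [0.1, 0.4, -1.8]
width: 30.5
finger_force: 45.0
```

Call:
jog_arm(plan=[[[0,0,-0.07],[0,0,0]],[[0,0,-0.14],[0,0,0]],[[0,0,-0.21],[0,0,0]],[[0,0,-0.28],[0,0,0]],[[0,0,-0.34],[0,0,0]],[[0,0,-0.34],[0,0,0]],[[0,0,-0.34],[0,0,0]]])

```text
clock: 7.32
eef_pos: [474.7, 266.7, 263.4]
orientation: [[0.193, 0.981, -0.001], [0.981, -0.193, -0.0], [-0.001, -0.001, -1.0]]
wrist_force: [0.5, -0.9, -2.2]
width: 30.0
finger_force: 45.0
```

Call:
jog_arm(plan=[[[-0.08,0.05,0],[0,0,0]],[[-0.17,0.105,0],[0,0,0]],[[-0.26,0.16,0],[0,0,0]],[[-0.36,0.224,0],[0,0,0]],[[-0.46,0.286,0],[0,0,0]],[[-0.56,0.348,0],[0,0,0]],[[-0.66,0.41,0],[0,0,0]],[[-0.75,0.466,0],[0,0,0]],[[-0.83,0.515,0],[0,0,0]],[[-0.88,0.546,0],[0,0,0]],[[-0.902,0.56,0],[0,0,0]],[[-0.902,0.56,0],[0,0,0]]])

```text
clock: 8.82
eef_pos: [568.8, 18.8, 263.7]
orientation: [[0.193, 0.981, -0.001], [0.981, -0.193, 0.0], [0.0, -0.001, -1.0]]
wrist_force: [0.2, 0.3, -2.0]
width: 30.1
finger_force: 45.0
```

```bash
python3 - <<'E'
from h import *
s=get_state(); print(s['clock'],s['eef_pos'],s['orientation'][:,2],s['width'],s['wrist_force'])
ims=[]
for n,b in(('scene',(215,130,315,255)),('top',(190,110,290,235))):
    c=read_camera(n); np.save(n+'2.npy',c,allow_pickle=True)
    im=c['pixels'][b[1]:b[3],b[0]:b[2],::-1]; ims.append(cv2.resize(im,None,fx=4,fy=4,interpolation=cv2.INTER_CUBIC))
cv2.imwrite('pics/a.png',np.hstack(ims))
E
```

```text
8.825 [568.75520469  18.81121264 263.69131242] [-5.38727635e-04  4.59389470e-04 -9.99999749e-01] 30.051774675623914 [ 0.23991925  0.28598401 -1.95255102]
```

View pics/a.png

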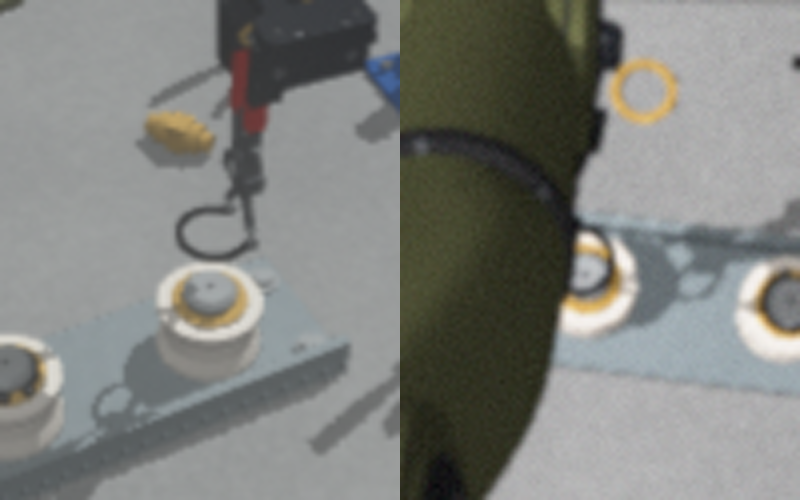

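The left half (scene camera) shows the spread ring at (215,232), level, above the bare stub at (210,290). In the top view the ring encircles the visible part of the stub. Next I measure the ring against the stub with the same camera.

```bash
cat > ring.py <<'E'
from h import *
import sys
def ring(c,box,zlo,zhi,xy,r=32):
    d,P=pts(c); V=c['pixels'].max(2).astype(int)
    m=(V<75)&(P[...,2]>zlo)&(P[...,2]<zhi)&(np.hypot(P[...,0]-xy[0],P[...,1]-xy[1])<r)
    return d,P,m
def fit(q):
    A=np.c_[2*q[:,:2],np.ones(len(q))]; s=np.linalg.lstsq(A,(q[:,:2]**2).sum(1),rcond=None)[0]
    return s[:2],np.sqrt(s[2]+s[:2]@s[:2])
E
python3 - <<'E'
from ring import *
for n in('scene','top'):
    c=np.load(n+'2.npy',allow_pickle=True).item()
    d,P,m=ring(c,None,100,150,(565,-1),40)
    q=P[m]; print(n,len(q),np.percentile(q[:,2],[5,25,50,75,95]).round(1))
    v,u=np.nonzero(m); print(u.min(),u.max(),v.min(),v.max())
    for z in(124,126,128,130):
        w=np.array([onplane(c,d,a,b,z)[:2] for a,b in zip(u,v)])
        # keep ring, not jaws: those near clip plane by depth
        k=(abs(P[m][:,2]-z)<8)
        f,r=fit(w[k]); e=np.hypot(*(w[k]-f).T)-r; kk=abs(e)<4; f,r=fit(w[k][kk]); print(z,k.sum(),kk.sum(),f.round(1),r.round(1),np.std(np.hypot(*(w[k][kk]-f).T)-r).round(2))
    q=P[(P[...,2]>72)&(P[...,2]<80)&(np.hypot(P[...,0]-565,P[...,1]+1)<25)]; print('stub',len(q),q.mean(0))
    c0=np.load(n+'0.npy',allow_pickle=True).item(); d0,P0=pts(c0)
    M=((P0[...,2]>70)&(np.hypot(P0[...,0]-565,P0[...,1]+1)<24)); mm=np.argwhere(M); print('stub px',mm[:,1].mean(),mm[:,0].mean(),'at z 75->',onplane(c0,d0,mm[:,1].mean(),mm[:,0].mean(),75))
E
```

```text
scene 2 [125.  125.1 125.3 125.5 125.6]
273 275 192 193
124 2 2 [292.3  -3.8] 292.4 0.0
126 2 2 [293.1  -5. ] 293.2 0.0
128 2 2 [293.9  -6.2] 294.0 0.0
130 2 2 [294.7  -7.5] 294.8 0.0
stub 82 [565.90069048  -2.09974091  74.93155647]
stub px 267.2156862745098 202.22549019607843 at z 75-> [566.205472    -3.52891182  75.        ]
top 3 [123.4 124.8 126.4 127.9 129.1]
238 241 167 181
124 3 3 [565.    2.3] 25.6 0.0
126 3 3 [564.5   2.2] 25.5 0.0
128 3 3 [564.    2.1] 25.5 0.0
130 3 3 [563.6   2. ] 25.4 0.0
stub 57 [566.10254332  -3.30296728  74.72027449]
stub px 235.79310344827587 178.94827586206895 at z 75-> [562.6945079   -1.08846124  75.        ]
```

```bash
cat > r2.py <<'E'
from ring import *
def clip(c,roi,zc,thr=95):
    d,P=pts(c); g=c['pixels'].mean(2); u0,v0,u1,v1=roi
    v,u=np.nonzero((g<thr)); k=(u>=u0)&(u<=u1)&(v>=v0)&(v<=v1); u,v=u[k],v[k]
    w=np.array([onplane(c,d,a,b,zc)[:2] for a,b in zip(u,v)]); k=np.ones(len(w),bool)
    for _ in range(6):
        f,r=fit(w[k]); k=abs(np.hypot(*(w-f).T)-r)<4.5
    return f,r,k.sum(),len(w),np.median(P[v[k],u[k],2])
E
python3 - <<'E'
from r2 import *
c=np.load('scene2.npy',allow_pickle=True).item()
for thr in(80,95,105):
  for z in(124,126,128): print(thr,z,clip(c,(256,179,276,197),z,thr))
print(c['pixels'].mean(2)[178:198,256:284].astype(int))
E
```

```text
80 124 (array([557.10896039,   8.39356401]), np.float64(28.541855001996215), np.int64(12), 14, np.float64(126.52533143000471))
80 126 (array([558.77423743,   7.18592501]), np.float64(28.467703880879128), np.int64(12), 14, np.float64(126.52533143000471))
80 128 (array([560.43951448,   5.97828601]), np.float64(28.393552759789372), np.int64(12), 14, np.float64(126.52533143000471))
95 124 (array([560.52909077,   2.67017783]), np.float64(24.623308860819062), np.int64(49), 56, np.float64(127.34573391044921))
95 126 (array([562.18548239,   1.47740807]), np.float64(24.559338037723897), np.int64(49), 56, np.float64(127.34573391044921))
95 128 (array([5.63841874e+02, 2.84638302e-01]), np.float64(24.495367214628466), np.int64(49), 56, np.float64(127.34573391044921))
105 124 (array([560.33738705,   2.39649294]), np.float64(24.54709424972102), np.int64(66), 77, np.float64(127.19905172857193))
105 126 (array([561.99427671,   1.20443421]), np.float64(24.483321430542205), np.int64(66), 77, np.float64(127.19905172857193))
105 128 (array([5.63651166e+02, 1.23754712e-02]), np.float64(24.41954861135161)
[... 1692 characters left out ...]
153 153 152 142 111  84  76  95 122 139 142 144 144 143 142 138 126  97
   78  73  90 107 121 138 151 154 155 154]
 [154 153 154 154 145 124  96  78  78  88 103 113 114 113 108  93  79  72
   84 108 132 146 150 150 150 152 154 152]
 [156 154 154 155 154 152 142 116 100  90  86  82  81  79  80  82  85 103
  125 146 149 149 152 151 147 151 151 152]
 [155 154 156 156 156 161 166 167 165 153 144 138 136 134 134 132 134 151
  151 153 150 145 154 156 153 153 153 153]
 [154 154 159 165 172 183 194 203 208 207 204 204 204 204 202 192 181 178
  166 159 156 153 156 156 156 156 155 151]
 [154 159 173 191 203 208 204 203 202 201 196 195 195 197 202 204 207 207
  196 179 164 159 161 162 163 163 162 156]]
```

Call:
jog_arm(plan=[[[-0.007,0.003,0.04],[0,0,0]],[[-0.007,0.003,0.08],[0,0,0]],[[-0.007,0.003,0.12],[0,0,0]],[[-0.007,0.003,0.15],[0,0,0]],[[-0.007,0.003,0.172],[0,0,0]],[[-0.007,0.003,0.172],[0,0,0]],[[-0.007,0.003,0.172],[0,0,0]]])

```text
clock: 9.8
eef_pos: [569.5, 16.6, 221.2]
orientation: [[0.193, 0.981, 0.001], [0.981, -0.193, 0.0], [0.0, 0.001, -1.0]]
wrist_force: [-0.4, -0.5, -1.8]
width: 29.8
finger_force: 45.0
```

```bash
python3 - <<'E'
from h import *
s=get_state(); print(s['clock'],s['eef_pos'],s['wrist_force'])
ims=[]
for n,b in(('scene',(225,160,305,235)),('top',(200,140,280,215))):
    c=read_camera(n); np.save(n+'3.npy',c,allow_pickle=True)
    im=c['pixels'][b[1]:b[3],b[0]:b[2],::-1]; ims.append(cv2.resize(im,None,fx=5,fy=5,interpolation=cv2.INTER_CUBIC))
cv2.imwrite('pics/b.png',np.hstack(ims))
E
```

```text
9.8 [569.53823869  16.58352518 221.20566555] [-0.40121785 -0.45216305 -1.75992101]
```

View pics/b.png

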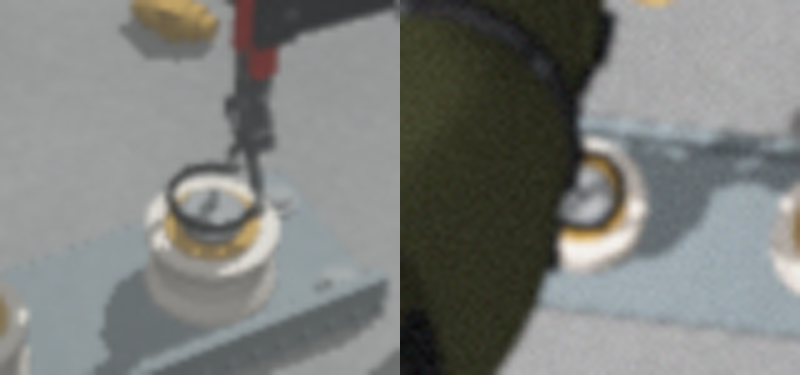

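The left half shows the ring at (214,198) round the stub top, with the stub disc at (215,205). In the top view the ring edge is at (620,190) and overlaps the washer nearly concentrically.

```bash
python3 - <<'E'
from r2 import *
for n in('scene','top'):
    c=np.load(n+'0.npy',allow_pickle=True).item(); d,P=pts(c)
    hsv=cv2.cvtColor(c['pixels'],cv2.COLOR_RGB2HSV).astype(int)
    m=(hsv[...,0]>10)&(hsv[...,0]<30)&(hsv[...,1]>85)&(np.hypot(P[...,0]-565,P[...,1]+1)<40)
    v,u=np.nonzero(m); w=np.array([onplane(c,d,a,b,63)[:2] for a,b in zip(u,v)],np.float32); print(n,'washer',len(w),cv2.minEnclosingCircle(w),fit(w))
    m=(P[...,2]>73.5)&(np.hypot(P[...,0]-565,P[...,1]+1)<26); v,u=np.nonzero(m); w=np.array([onplane(c,d,a,b,75)[:2] for a,b in zip(u,v)],np.float32);print('top disc',len(w),cv2.minEnclosingCircle(w),w.mean(0))
    # white roller top rim: bright unsaturated, z 54..60
    m=(hsv[...,2]>170)&(hsv[...,1]<60)&(abs(P[...,2]-58)<4)&(np.hypot(P[...,0]-565,P[...,1]+1)<48)
    print('roller',m.sum(),cv2.minEnclosingCircle(P[m][:,:2].astype(np.float32)),np.median(P[m][:,2]))
c=np.load('scene3.npy',allow_pickle=True).item()
# roi: crop px/5+(225,160)
for z in(82,84,86): print(z,clip(c,(257,191,276,208),z,85),clip(c,(257,191,276,208),z,100))
c=np.load('top3.npy',allow_pickle=True).item()
for z in(82,84,86): print('top',z,clip(c,(236,168,246,186),z,85))
E
```

```text
scene washer 52 ((563.77490234375, -2.1468358039855957), 25.733213424682617) (array([562.97450093,  -1.75753947]), np.float64(23.29879729575248))
top disc 62 ((565.2799072265625, -2.9605374336242676), 17.77236557006836) [564.2764     -2.4438274]
roller 171 ((563.0429077148438, -0.5681244730949402), 39.013248443603516) 59.808966277283616
top washer 95 ((564.6243286132812, -1.0384458303451538), 26.39461326599121) (array([565.17109019,  -0.97756346]), np.float64(23.500781940326885))
top disc 60 ((563.3628540039062, -2.070439100265503), 18.396305084228516) [563.9196     -1.1020161]
roller 196 ((563.6445922851562, -0.45232585072517395), 38.65230178833008) 58.94680734041299
82 (array([561.9213735 ,  -0.71632319]), np.float64(24.76721266437719), np.int64(31), 35, np.float64(84.77049009677012)) (array([ 5.62427492e+02, -4.24549319e-01]), np.float64(25.443311429654823), np.int64(64), 83, np.float64(84.40426342387872))
84 (array([563.4886417 ,  -1.83904211]), np.float64(24.706196855074708), np.int64(31), 35, np.float64(84.77049009677012)) (array([563.99351373,  -1.54798704]), np.float64(25.380630002436128), np.int64(64), 83, np.float64(84.40426342387872))
86 (array([565.05590989,  -2.96176103]), np.float64(24.645181045798346), np.int64(31), 35, np.float64(84.77049009677012)) (array([565.55953506,  -2.67142477]), np.float64(25.317948575231284), np.int64(64), 83, np.float64(84.40426342387872))
top 82 (array([564.37550027,  -2.39713531]), np.float64(22.49267784018312), np.int64(29), 29, np.float64(84.4030729346016))
top 84 (array([563.92683419,  -2.47561654]), np.float64(22.452651055384536), np.int64(29), 29, np.float64(84.4030729346016))
top 86 (array([563.47816812,  -2.55409776]), np.float64(22.412624270595646), np.int64(29), 29, np.float64(84.4030729346016))
```

Call:
jog_arm(plan=[[[0.002,0,0.01],[0,0,0]],[[0.002,0,0.02],[0,0,0]],[[0.002,0,0.03],[0,0,0]],[[0.002,0,0.04],[0,0,0]],[[0.002,0,0.05],[0,0,0]],[[0.002,0,0.056],[0,0,0]],[[0.002,0,0.056],[0,0,0]],[[0.002,0,0.056],[0,0,0]]])

```text
clock: 10.9
eef_pos: [569.5, 17.1, 207.0]
orientation: [[0.193, 0.981, 0.0], [0.981, -0.193, 0.0], [0.0, 0.0, -1.0]]
wrist_force: [-0.2, 0.9, -2.0]
width: 30.1
finger_force: 45.0
```

Call:
jog_arm(plan=[[[0,0,0.006],[0,0,0]],[[0,0,0.012],[0,0,0]],[[0,0,0.016],[0,0,0]],[[0,0,0.016],[0,0,0]],[[0,0,0.016],[0,0,0]]])

```text
clock: 11.52
eef_pos: [569.4, 17.1, 203.0]
orientation: [[0.193, 0.981, 0.0], [0.981, -0.193, 0.0], [0.0, 0.0, -1.0]]
wrist_force: [-0.0, -0.0, -0.8]
width: 30.4
finger_force: 45.0
```

Call:
jog_arm(plan=[[[0,0,0.004],[0,0,0]],[[0,0,0.004],[0,0,0]],[[0,0,0.004],[0,0,0]]])

```text
clock: 11.9
eef_pos: [569.5, 17.1, 202.1]
orientation: [[0.193, 0.981, 0.0], [0.981, -0.193, 0.0], [0.0, 0.0, -1.0]]
wrist_force: [-0.4, -0.7, 0.7]
width: 30.0
finger_force: 45.0
```

Call:
jog_arm(plan=[[[0,0,0.004],[0,0,0]],[[0,0,0.004],[0,0,0]],[[0,0,0.004],[0,0,0]]])

```text
clock: 12.28
eef_pos: [569.8, 17.1, 201.9]
orientation: [[0.193, 0.981, 0.001], [0.981, -0.193, 0.0], [0.001, 0.001, -1.0]]
wrist_force: [-2.3, -0.4, 6.4]
width: 30.1
finger_force: 45.0
```

Call:
jog_arm(plan=[[[0,0,0.004],[0,0,0]],[[0,0,0.004],[0,0,0]],[[0,0,0.004],[0,0,0]]])

```text
clock: 12.65
eef_pos: [570.0, 17.2, 201.8]
orientation: [[0.193, 0.981, 0.002], [0.981, -0.193, 0.001], [0.001, 0.002, -1.0]]
wrist_force: [-2.8, 0.7, 12.4]
width: 30.0
finger_force: 45.0
```

Call:
jog_arm(plan=[[[0,0,-0.004],[0,0,0]],[[0,0,-0.004],[0,0,0]],[[0,0,-0.004],[0,0,0]],[[0,0,-0.004],[0,0,0]]])

```text
clock: 13.15
eef_pos: [569.8, 17.1, 201.9]
orientation: [[0.193, 0.981, 0.001], [0.981, -0.193, 0.0], [0.001, 0.001, -1.0]]
wrist_force: [-1.8, -0.6, 7.6]
width: 29.9
finger_force: 45.0
```

```bash
python3 - <<'E'
from r2 import *
s=get_state(); print(s['clock'],s['eef_pos'],s['wrist_force'],s['joint_vel'].round(2))
ims=[]
for n,b in(('scene',(225,160,305,235)),('top',(200,140,280,215))):
    c=read_camera(n)
    im=c['pixels'][b[1]:b[3],b[0]:b[2],::-1]; ims.append(cv2.resize(im,None,fx=5,fy=5,interpolation=cv2.INTER_CUBIC))
    if n=='scene':
        for t in(85,100): print(clip(c,(257,194,276,216),64.2,t))
cv2.imwrite('pics/c.png',np.hstack(ims))
E
```

```text
13.15 [569.79994852  17.1125428  201.91936566] [-1.75885339 -0.60564671  7.55519053] [ 0.06 -0.02 -0.12 -0.03 -0.03  0.09 -0.06]
(array([557.19894637,   7.164739  ]), np.float64(31.798364421067724), np.int64(45), 52, np.float64(65.03382424755728))
(array([558.29094418,   5.69091028]), np.float64(29.35069162169654), np.int64(62), 92, np.float64(64.94668975062007))
```

View pics/c.png

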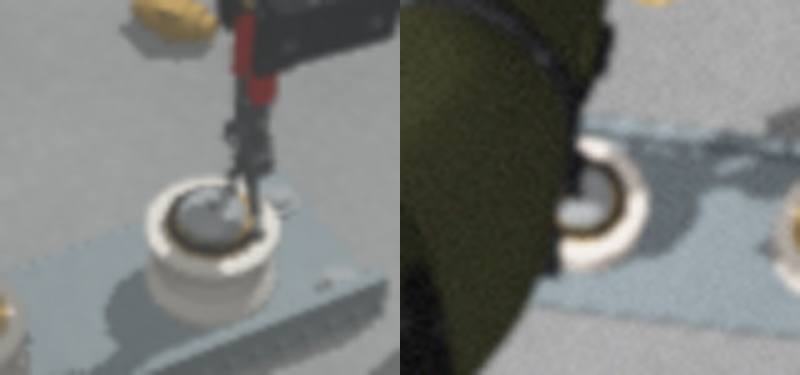

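The ring at (212,215) lies around the stub, flat on the washer. The downward press is about 10 N and the arm is at rest with the handles closed. Handing in.

```bash
python3 -c "
from bench import job_done; print(job_done())"
```

```text
the job is handed in; nothing more can be done
None
```

The spread circlip lies on the brass washer of the +y stub, the one that had no clip, with the pliers still gripped and squeezed home and a press of about 10 N; the job is handed in, but no verdict was returned.

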